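# Gear up the dough mixer and set its covered dial

### The job

Get the dough mixer ready: work the blue lever on the gate box along its zigzag slot, from park all the way home into the end notch beside the green disc, never into the one beside the red disc. Then flip the clear cover of the dial box right back so that it stays open by itself, and turn the dial clockwise until its pointer stands on the green mark. Leave lever, cover and dial so, and leave all other things on the table where they are.

Things in the scene. Friction and masses are not known exactly. Their poses are not given: they have to be found in the camera images.
- gate: black gate box 190 x 190 mm, 90 mm tall, fixed to the table, place and yaw vary. Origin: centre of its underside, z up. A zigzag slot 22 mm wide is cut in its white top plate. In its frame (x,y in mm) the lever's centre runs from park (-40,-35) to (0,-35), to (0,0), to (40,0), where the slot ends in a T: end notches at (40,35) and (40,-35). Play about 5 mm all round; walls stop it elsewhere
- lever_grip (a point): centre of the lever's blue upright cylinder grip: 36 mm across, 50 mm tall, its centre 140 mm and underside 115 mm above the table, on a 12 mm stem that stands in the slot. The lever stays upright and slides, it does not tilt; it takes about 2 to 5 N to move (push the side of the grip, or grasp it) and stays where it is left. It starts within 12 mm of park
- shift (a joint): lever travel along the gate box's x, in m: 0 at park, 0.04 in the middle cross-channel, 0.08 in the row of the end notches
- shift_side (a joint): lever travel along the gate box's y, in m: 0 at park, 0.035 in the middle of the gate, 0.07 in the +y end notch, 0 in the -y end notch
- tag_green: green disc, 28 mm across, 3 mm thick, fixed on the gate's top plate 31 mm beyond the centre of the end notch to use: at (40,66) or (40,-66) mm in the gate box's frame, which varies. Origin at the centre of its underside, 90 mm above the table
- tag_red: red disc like the green one, beside the other end notch, which must not be used
- dial_box: grey dial box 190 x 180 mm, 55 mm tall, fixed to the table; place and yaw vary, and it may change sides with the gate box. Origin at the centre of its underside, z up; the cover's hinge is on its +x side. On its top, under the clear cover, stand a black dial and a printed scale of white ticks with one broad green mark
- cover_hinge (a point): middle of the cover's hinge axis, which lies along the dial box's y, at (80, 0, 55) mm in the dial box's frame
- cover_bar (a point): middle of the orange bar on the clear cover: round, 12 mm thick, 90 mm long, parallel to the hinge, on two posts. Shut, it is 120 mm from the hinge towards the box's -x and 110 mm above it (165 mm above the table, 50 mm over the cover). It swings with the cover (150 x 150 x 60 mm, 0.15 kg); a push of a few N on the bar towards the box's +x tips it up
- cover (a joint): cover angle in rad: 0 shut, 1.8 fully open against its stop (leaning back past upright). Let go below about 1.0 it falls shut, beyond about 1.1 it falls open by itself and stays
- dial_grip (a point): point on the dial's axis, 88 mm above the table, the height to grip. The dial is a black disc 66 mm across, 10 mm thick, with an upright bar grip 62 mm long, 14 mm wide, reaching from 65 to 101 mm above the table. The point's x axis points along the bar, to the end with the white pointer line
- dial (a joint): dial angle in rad, growing clockwise seen from above: at 0 the pointer looks along the dial box's +x, at 1.571 along its -y, where the green mark is. Stops at 0 and 2.2; it stays where it is left (about 0.05 N m to turn)
- tube: brown upright baked biscuit tube with a dark stripe, 70 mm across, 125 mm tall; a loose bystander, to be left where it is. Origin at its underside's centre
- cup: white cup, 72 mm across, 75 mm tall; a loose bystander, to be left where it is. Origin at its underside's centre
- jar: amber jar, 62 mm across, 85 mm tall; a loose bystander, to be left where it is. Origin at its underside's centre
- soap: yellow soap bottle, 60 mm across, 165 mm tall; a loose bystander, to be left where it is. Origin at its underside's centre
- biscuits: stack of brown round biscuits on the brown round board, 75 mm across, 60 mm tall; a loose bystander, to be left where it is. Origin at its underside's centre
- spatula: spatula lying flat; a loose bystander, to be left where it is. Origin at its middle
- brush: pastry brush lying flat; a loose bystander, to be left where it is. Origin at its middle
- bowl: steel bowl, 160 mm across, 60 mm tall; a loose bystander, to be left where it is. Origin at its underside's centre

How it is judged:
On the way, in this order (a step that is already met when the one before it is completed fails the run):
1. the lever has passed the first elbow into the middle of the gate (value of joint shift_side above 0.025 m and value of joint shift above 0.03 m).
2. the lever is home in the end notch beside the green disc (horizontal distance between lever_grip and tag_green below 0.037 m), for 0.2 s.
3. the cover stands open (value of joint cover above 1.5 rad), for 0.2 s.
At the end, for the whole second after the job is handed in: Lever home in the notch beside the green disc (its axis within 37 mm of the disc's centre, seen from above; 31 mm at the notch's centre), cover open by more than 1.5 rad, dial pointer on the green mark (1.44 to 1.70 rad), all of them at rest (horizontal distance between lever_grip and tag_green below 0.037 m and value of joint cover above 1.5 rad and value of joint dial between 1.44 and 1.7 rad and velocity of joint dial below 0.05 rad/s and velocity of joint cover below 0.1 rad/s and velocity of joint shift below 0.01 m/s); the robot touches nothing.
It fails at once if the lever goes into the notch beside the red disc (horizontal distance between lever_grip and tag_red below 0.04 m).
It fails at once if a bystander is pushed more than 30 mm from its place (distance of any of tube, cup, jar, soap, biscuits, spatula, brush, bowl from where it was at the start of the episode above 0.03 m).
It also fails if it takes over 67 s, if anything falls off the work surface, if the arm or the gripper's body presses on something with over 40 N, if the wrist force passes 120 N, or if a joint passes its speed limit or range.

### The arm

A 7-joint arm with a two-finger parallel gripper is mounted at the origin on the work surface. World frame = base frame: x ahead of the robot, y to its left, z up, the work surface at z = 0. Lengths are in m, angles in rad, forces in N, time in s.
With the tool pointing down it reaches from about 0.35 to 0.9 m from the base axis. Payload 8.1 kg.
Tool frame: the origin (TCP) lies on the centre line of the jaws, within the pads' length; the fingertips stand arm.tips_ahead ahead of it and the grasp point (between the pads) lies 8 mm behind it (arm.tips_ahead is the distance from the TCP to the fingertips, in m); z points along the fingers, y is the direction in which the jaws open and shut (so a half turn about z gives the same grasp; the last joint's range is limited). The gripper opens to 92 mm and grips with 3 to 60 N. Pads are 19 mm wide; open, the fingers measure 130 mm over their backs; the gripper's body (75 mm by 190 mm) begins 47 mm behind the grasp point.
Start: joints at [1.053, 0.434, 0.025, 1.573, -0.012, 1.134, -0.075], TCP at [0.252, -0.572, 0.238] pointing down, gripper open.
Joint ranges: [-2.62, 2.62], [-0.44, 2.09], [-1.27, 1.32], [0.08, 2.57], [-1.32, 4.46], [0.12, 2], [-2.74, 2.74]. Speed limits (rad/s): [2.22, 2.22, 3.01, 3.01, 3.14, 3.14, 3.14].

### API

Orientations are given as a rotation vector (axis times angle).
In Python, from cell import arm gives the robot as it stands. The module is installed in compiled form; this text tells all that it offers.
- The arm moves only by the tool jog_arm, never from a script. Its argument "moves" is a list of rows, each an object with "twist": the turn, a rotation vector about the tool's x, y, z in units of 10 degrees (1.0 is 10 degrees), a list of three; "xyz": the shift along the tool's x, y, z in units of 60 mm (1.0 is 60 mm), a list of three; "grip": the closure, from -1 (fully open) to 1 (shut). A call has 1 to 5 rows; each row is the pose to reach, as a shift and turn from the pose commanded when the call began, along the tool's axes at that moment; what a row does not reach only later rows make up. A row lasts 1/8 s, in which the tool goes at most 62.5 mm and 10.7 degrees, less where a joint would pass 70% of its speed; a pose out of reach is approached as far as the arm can. A call with a gripper value outside its range is refused whole. The fingers move at their own pace and stop on an object; "force" is the grip in N (left out, the last holds). Time passes only in rows, so rows that repeat a pose let the fingers close. It gives the time, the measured TCP pose, the force and the opening at its end, in the units of the state.
- arm.observe(): the state, without advancing time (a new reading comes with each control period).
- arm.get_image(name): name is "scene" or "top" or "wrist"; returns the picture (480x640x3 uint8, blue, green, red); there is no depth.
- arm.camera_params(name): a dict with "mtx" (3x3 intrinsics, pixels), "T" (4x4, takes a point from camera to world coordinates); the wrist camera has in their place "T_tool_cam" (4x4, takes a point from camera to tool coordinates, whose origin is the TCP and whose axes are the flange's). Camera axes: x right, y down, z forward; pixel columns grow to the right and rows downward; lengths in m; the calibration is good to about 2 mm. A picture is of the moment at which its call begins: read the wrist's pose just before it. camera_params takes no time and is no camera call.
- arm.sign_off(): hands the job in, once; it reports no verdict.
The state is a dict: "clock": time; "joints": joint angles; "dq": joint speeds; "joint_efforts": joint torques, N m; "position": TCP position; "ee_rot": TCP orientation; "force": force on the tool from outside, world axes, zero at the start; "ft_torque": the same for the moment, N m; "width": opening from 0.0 (shut) to 1.0 (fully open).
Only numpy, scipy, OpenCV 4.12 (cv2) and the standard library are available. Lean on these libraries where they do the work, as an engineer would, in place of code of your own. Each camera call takes 0.05 s, during which the arm holds its last target. There are 200 camera calls.

## Working session

There is one attempt and no reset: what is moved stays moved. The work goes in short steps, Python scripts to look and compute and a tool call to move; the robot and the scene stay as the last step left them, time stands still between calls to the robot, and variables do not carry over. Pictures are saved under pics/ and viewed, about 8 in all and at most 12, crops included, and the job is handed in when it is done.

Besides the shell and the picture viewer there is one more tool, called as name([rows], argument=value, ...), one row to a line, values as JSON. jog_arm: Moves the arm, as the interface text tells. Its arguments: {"type":"object","properties":{"moves":{"type":"array","items":{"type":"object","properties":{"twist":{"type":"array","items":{"type":"number"}},"xyz":{"type":"array","items":{"type":"number"}},"grip":{"type":"number"}}}},"force":{"type":"number"}},"required":["moves"]}

```bash
mkdir -p pics
python3 - <<'E'
from cell import arm
import cv2,numpy as np
s=arm.observe();print({k:np.round(v,3).tolist() for k,v in s.items()},arm.tips_ahead)
for n in("top","scene"):
    cv2.imwrite(f"pics/{n}0.png",arm.get_image(n));p=arm.camera_params(n);print(n,np.round(p["mtx"],1).tolist(),np.round(p["T"],3).tolist())
print(np.round(arm.camera_params("wrist")["T_tool_cam"],3).tolist())
E
```

```text
{'clock': 0.0, 'joints': [1.053, 0.435, 0.025, 1.574, -0.012, 1.134, -0.075], 'dq': [0.001, 0.0, 0.0, -0.001, 0.002, -0.0, -0.0], 'joint_efforts': [-0.002, -66.787, 0.984, -31.447, -0.06, 0.043, 0.0], 'position': [0.252, -0.572, 0.237], 'ee_rot': [-3.073, -0.646, 0.001], 'force': [0.508, -0.269, 0.831], 'ft_torque': [0.044, 0.014, 0.016], 'width': 1.001} 0.011
top [[493.1, 0.0, 320.0], [0.0, 493.1, 242.0], [0.0, 0.0, 1.0]] [[0.025, -0.996, 0.085, 0.48], [-0.999, -0.023, 0.025, -0.05], [-0.023, -0.086, -0.996, 1.37], [0.0, 0.0, 0.0, 1.0]]
scene [[464.6, 0.0, 326.7], [0.0, 464.6, 246.9], [0.0, 0.0, 1.0]] [[0.752, 0.547, -0.368, 1.078], [0.659, -0.613, 0.436, -0.626], [0.013, -0.57, -0.822, 1.199], [0.0, 0.0, 0.0, 1.0]]
[[-0.0, -0.958, -0.287, 0.078], [1.0, 0.0, -0.001, 0.0], [0.001, -0.287, 0.958, -0.147], [0.0, 0.0, 0.0, 1.0]]
```

View pics/top0.png

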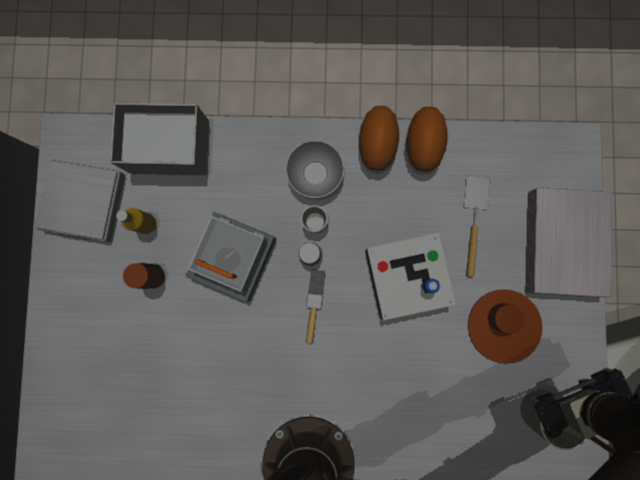

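View pics/scene0.png

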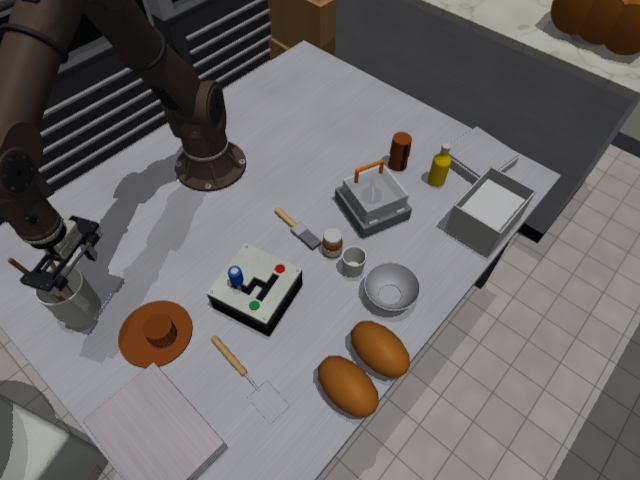

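The top view shows the gate with the lever at (431,286), green disc at (432,256) and red disc at (383,267). The dial box's orange bar is at (215,269), so its hinge lies up and to the right. I'll measure these next.

```bash
cat > h.py <<'E'
from cell import arm
import cv2,numpy as np
from scipy.spatial.transform import Rotation as R
def ray(n,uv,T=None):
    p=arm.camera_params(n);T=p["T"] if T is None else T
    d=np.linalg.solve(p["mtx"],[uv[0],uv[1],1]);return T[:3,3],T[:3,:3]@d
def onz(n,uv,z,T=None):
    o,d=ray(n,uv,T);return (o+d*(z-o[2])/d[2])
def blobs(im,lo,hi,roi,amin=15):
    hsv=cv2.cvtColor(im,cv2.COLOR_BGR2HSV);m=cv2.inRange(hsv,lo,hi);k=np.zeros_like(m);x0,y0,x1,y1=roi;k[y0:y1,x0:x1]=m[y0:y1,x0:x1]
    n,l,s,c=cv2.connectedComponentsWithStats(k);return [(c[i],s[i,4],cv2.minAreaRect(np.argwhere(l==i)[:,::-1].astype(np.float32))) for i in range(1,n) if s[i,4]>=amin]
E
python3 - <<'E'
from h import *
t=cv2.imread("pics/top0.png")
roi=(360,230,460,325)
G=[b for b in blobs(t,(45,100,50),(80,255,255),roi)];Rd=blobs(t,(0,150,80),(5,255,255),roi)+blobs(t,(172,150,80),(180,255,255),roi);B=blobs(t,(105,120,60),(125,255,255),roi)
for n,L,z in(("g",G,.093),("r",Rd,.093),("b",B,.16)):
    for b in L: print(n,b[0].round(1),b[1],onz("top",b[0],z).round(4))
g=onz("top",G[0][0],.093);r=onz("top",Rd[0][0],.093)
y=(r-g)[:2];print("tagdist",np.linalg.norm(y));y/=np.linalg.norm(y);x=np.array([y[1],-y[0]]);c=(g+r)[:2]/2-.04*x
print("gate c",c,"yaw",np.degrees(np.arctan2(x[1],x[0])))
for p in((-40,-35),(0,-35),(0,0),(40,0),(40,-35)):print(p,(c+x*p[0]/1e3+y*p[1]/1e3).round(4))
s=cv2.imread("pics/scene0.png")
for im,n,roi in((t,"top",(180,200,290,310)),(s,"scene",(345,150,387,190))):
  for b in blobs(im,(5,150,90),(20,255,255),roi):
    print(n,"bar",b); 
    if n=="top": print(onz(n,b[0],.165), [onz(n,q,.165)[:2].round(4) for q in cv2.boxPoints(b[2])])
cv2.imwrite("pics/c1.png",np.hstack([cv2.resize(t[195:315,170:290],(400,400),interpolation=2),cv2.resize(t[225:330,360:465],(400,400),interpolation=2)]))
E
```

```text
g [432.4 255.3] 81 [ 0.5621 -0.3099  0.093 ]
r [382.4 266.1] 77 [ 0.531  -0.1815  0.093 ]
b [431.2 285.6] 94 [ 0.4839 -0.2938  0.16  ]
tagdist 0.13213470795520862
gate c [ 0.50767182 -0.25508779] yaw 13.575420693743972
(-40, -35) [ 0.477  -0.2985]
(0, -35) [ 0.5159 -0.2891]
(0, 0) [ 0.5077 -0.2551]
(40, 0) [ 0.5466 -0.2457]
(40, -35) [ 0.5548 -0.2797]
top bar (array([213.35882353, 268.41176471]), np.int32(170), ((213.52586364746094, 268.4396667480469), (39.91716384887695, 4.333112716674805), 23.198589324951172))
[0.5122439  0.23947887 0.165     ] [array([0.5254, 0.2871]), array([0.5353, 0.2834]), array([0.499 , 0.1912]), array([0.4892, 0.195 ])]
scene bar (array([369.00769231, 167.9       ]), np.int32(130), ((368.7929382324219, 170.50296020507812), (12.153847694396973, 34.30769348144531), 67.38013458251953))
```

View pics/c1.png

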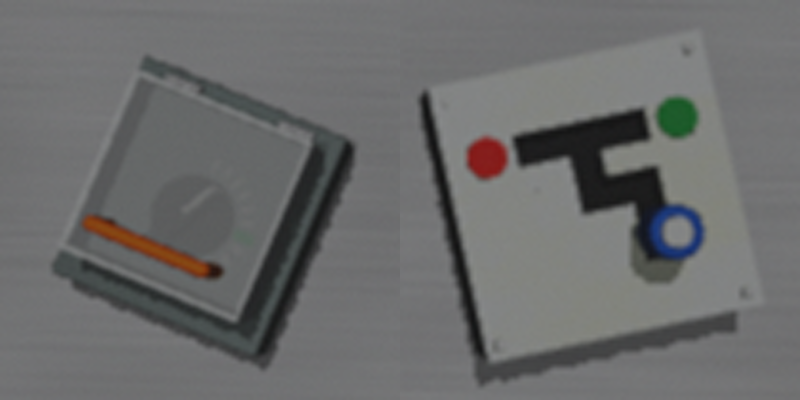

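The crop confirms both layouts: gate park is lower right and the green notch is at gate -y. The dial box's hinge is at the top, and the pointer is about 0.5 rad from +x. Next I'll move above the lever.

jog_arm([
  {"xyz": [0,0,-0.5],"twist": [0,0,0],"grip": -1},
  {"xyz": [1,-0.5,-0.5],"twist": [0,0,0.5],"grip": -1},
  {"xyz": [1.9,-0.95,-0.5],"twist": [0,0,1],"grip": -1},
  {"xyz": [2.8,-1.4,-0.5],"twist": [0,0,1],"grip": -1},
  {"xyz": [3.7,-1.85,-0.5],"twist": [0,0,1],"grip": -1},
])

```text
clock: 0.72
position: [0.4113, -0.3791, 0.2675]
ee_rot: [-3.119, -0.376, 0.0]
force: [1.8, -0.4, -0.2]
width: 0.999
```

```bash
cat >> h.py <<'E'
def to(x,y,z,yaw=None):
    "shift in tool axes/units (and z twist) from the measured pose to a world target, tool down, yaw of tool x in deg"
    s=arm.observe();r=R.from_rotvec(s["ee_rot"]);d=r.inv().apply(np.array([x,y,z])-s["position"])/.06
    t=None
    if yaw is not None:
        a=np.radians(yaw);q=R.from_matrix(np.array([[np.cos(a),np.sin(a),0],[np.sin(a),-np.cos(a),0],[0,0,-1]]))
        t=np.degrees((r.inv()*q).as_rotvec())/10
    m=r.as_matrix();print("pos",s["position"].round(4) if hasattr(s["position"],"round") else s["position"],"yaw",np.degrees(np.arctan2(m[1,0],m[0,0])).round(1),"F",np.round(s["force"],1),"w",round(float(s["width"]),3),"t",round(s["clock"],2))
    print("xyz",np.round(d,3),"twist",None if t is None else t.round(3))
E
python3 -c "
from h import *
to(.4845,-.2965,.268,13.6)"
```

```text
pos [ 0.4113 -0.3791  0.2675] yaw 13.8 F [ 1.8 -0.4 -0.2] w 0.999 t 0.72
xyz [ 1.513 -1.046 -0.008] twist [-0.001  0.001  0.017]
```

jog_arm([
  {"xyz": [0.8,-0.5,0],"twist": [0,0,0]},
  {"xyz": [1.5,-1.05,0],"twist": [0,0,0]},
  {"xyz": [1.52,-1.05,0],"twist": [0,0,0]},
])

```text
invalid input at $.moves[0]: expected keys twist, xyz, grip
```

```bash
python3 -c "
from h import *
to(.4845,-.2965,.140,13.6)
s=arm.observe();Tw=np.eye(4);Tw[:3,:3]=R.from_rotvec(s['ee_rot']).as_matrix();Tw[:3,3]=s['position']
im=arm.get_image('wrist');cv2.imwrite('pics/w1.png',im);p=arm.camera_params('wrist');T=Tw@p['T_tool_cam'];np.save('T1.npy',T)
for n,lo,hi in(('b',(105,120,50),(125,255,255)),('g',(45,100,40),(80,255,255)),('r',(0,150,60),(5,255,255))):
  for b in blobs(im,lo,hi,(0,0,640,480),200):print(n,b[0].round(),b[1],onz('wrist',b[0],.165 if n=='b' else .093,T).round(4))
"
```

```text
pos [ 0.4113 -0.3791  0.2675] yaw 13.8 F [ 1.8 -0.4 -0.2] w 0.999 t 0.72
xyz [ 1.513 -1.046  2.126] twist [-0.001  0.001  0.017]
b [228. 113.] 1151 [ 0.4889 -0.2961  0.165 ]
g [278.  28.] 749 [ 0.5638 -0.307   0.093 ]
r [118.  27.] 778 [ 0.533  -0.1791  0.093 ]
```

View pics/w1.png

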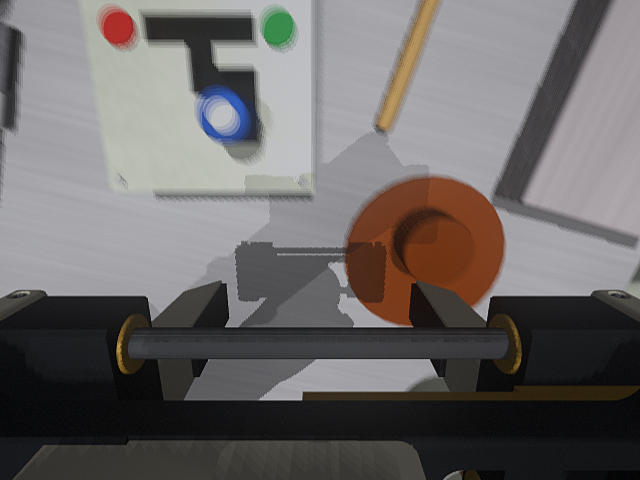

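The wrist picture shows the lever at (225,113), green at (278,28) and red at (118,27), and both views agree within 2 to 3 mm. The move was refused because it had no grip values, so I'll resend it with them.

jog_arm([
  {"xyz": [0.8,-0.5,0],"twist": [0,0,0],"grip": -1},
  {"xyz": [1.53,-1.05,0],"twist": [0,0,0],"grip": -1},
  {"xyz": [1.53,-1.05,0.8],"twist": [0,0,0],"grip": -1},
  {"xyz": [1.53,-1.05,1.6],"twist": [0,0,0],"grip": -1},
  {"xyz": [1.53,-1.05,2.13],"twist": [0,0,0],"grip": -1},
])

```text
clock: 1.4
position: [0.4833, -0.2975, 0.1375]
ee_rot: [-3.117, -0.377, 0.004]
force: [0.6, 0.0, 0.9]
width: 0.999
```

jog_arm([
  {"xyz": [0,0,0],"twist": [0,0,0],"grip": -0.3},
  {"xyz": [0,0,0],"twist": [0,0,0],"grip": 1},
  {"xyz": [0,0,0],"twist": [0,0,0],"grip": 1},
  {"xyz": [0,0,0],"twist": [0,0,0],"grip": 1},
  {"xyz": [0,0,0],"twist": [0,0,0],"grip": 1},
], force=15)

```text
clock: 2.02
position: [0.4847, -0.2981, 0.1406]
ee_rot: [3.118, 0.376, 0.001]
force: [-0.7, -0.5, -0.9]
width: 0.51
```

```bash
python3 -c "
from h import *
for p in [(.5169,-.2881),(.5087,-.2541),(.5476,-.2447),(.5558,-.2787)]: to(*p,.140,13.6)"
```

```text
pos [ 0.4847 -0.2981  0.1406] yaw 13.8 F [-0.7 -0.5 -0.9] w 0.51 t 2.02
xyz [ 0.56  -0.034  0.01 ] twist [ 0.004 -0.004  0.016]
pos [ 0.4847 -0.2981  0.1406] yaw 13.8 F [-0.7 -0.5 -0.9] w 0.51 t 2.02
xyz [ 0.562 -0.617  0.009] twist [ 0.004 -0.004  0.016]
pos [ 0.4847 -0.2981  0.1406] yaw 13.8 F [-0.7 -0.5 -0.9] w 0.51 t 2.02
xyz [ 1.229 -0.615  0.01 ] twist [ 0.004 -0.004  0.016]
pos [ 0.4847 -0.2981  0.1406] yaw 13.8 F [-0.7 -0.5 -0.9] w 0.51 t 2.02
xyz [ 1.227 -0.032  0.01 ] twist [ 0.004 -0.004  0.016]
```

jog_arm([
  {"xyz": [0,0,0],"twist": [0,0,0],"grip": 1},
  {"xyz": [0,0,0],"twist": [0,0,0],"grip": 1},
  {"xyz": [0,0,0],"twist": [0,0,0],"grip": 1},
])

```text
clock: 2.4
position: [0.4846, -0.2978, 0.1401]
ee_rot: [-3.119, -0.377, -0.0]
force: [-1.0, 1.1, 3.8]
width: 0.39
```

jog_arm([
  {"xyz": [0.14,-0.02,0],"twist": [0,0,0],"grip": 1},
  {"xyz": [0.28,-0.03,0],"twist": [0,0,0],"grip": 1},
  {"xyz": [0.42,-0.03,0],"twist": [0,0,0],"grip": 1},
  {"xyz": [0.54,-0.03,0],"twist": [0,0,0],"grip": 1},
  {"xyz": [0.54,-0.03,0],"twist": [0,0,0],"grip": 1},
])

```text
clock: 3.02
position: [0.5173, -0.2881, 0.1401]
ee_rot: [3.118, 0.378, 0.003]
force: [2.1, -1.4, 4.5]
width: 0.391
```

```bash
python3 -c "
from h import *
to(.5087,-.2541,.140,13.6)
im=arm.get_image('top')
for b in blobs(im,(105,120,50),(125,255,255),(360,230,460,325),5):print(b[0].round(1),b[1],onz('top',b[0],.16))
"
```

```text
pos [ 0.5173 -0.2881  0.1401] yaw 13.8 F [ 2.1 -1.4  4.5] w 0.391 t 3.02
xyz [-0.004 -0.584  0.002] twist [ 0.004 -0.011  0.022]
```

jog_arm([
  {"xyz": [0,-0.15,0],"twist": [0,0,0],"grip": 1},
  {"xyz": [0,-0.3,0],"twist": [0,0,0],"grip": 1},
  {"xyz": [0,-0.45,0],"twist": [0,0,0],"grip": 1},
  {"xyz": [0,-0.58,0],"twist": [0,0,0],"grip": 1},
  {"xyz": [0,-0.58,0],"twist": [0,0,0],"grip": 1},
])

```text
clock: 3.7
position: [0.507, -0.253, 0.1401]
ee_rot: [-3.117, -0.378, 0.001]
force: [0.7, 1.8, 6.8]
width: 0.389
```

jog_arm([
  {"xyz": [0.15,0,0],"twist": [0,0,0],"grip": 1},
  {"xyz": [0.3,0,0],"twist": [0,0,0],"grip": 1},
  {"xyz": [0.45,0,0],"twist": [0,0,0],"grip": 1},
  {"xyz": [0.6,0,0],"twist": [0,0,0],"grip": 1},
  {"xyz": [0.66,0.0,0],"twist": [0,0,0],"grip": 1},
])

```text
clock: 4.32
position: [0.5451, -0.2444, 0.1401]
ee_rot: [-3.118, -0.377, 0.002]
force: [-2.4, 1.8, 10.8]
width: 0.387
```

```bash
python3 -c "
from h import *
to(.5558,-.2787,.140,13.6)"
```

```text
pos [ 0.5451 -0.2444  0.1401] yaw 13.8 F [-2.4  1.8 10.8] w 0.387 t 4.33
xyz [0.036 0.598 0.   ] twist [-0.006  0.008  0.019]
```

jog_arm([
  {"xyz": [0.01,0.15,0],"twist": [0,0,0],"grip": 1},
  {"xyz": [0.01,0.3,0],"twist": [0,0,0],"grip": 1},
  {"xyz": [0.01,0.45,0],"twist": [0,0,0],"grip": 1},
  {"xyz": [0.01,0.6,0],"twist": [0,0,0],"grip": 1},
  {"xyz": [0.01,0.62,0],"twist": [0,0,0],"grip": 1},
])

```text
clock: 4.95
position: [0.5547, -0.2808, 0.1401]
ee_rot: [-3.118, -0.376, 0.001]
force: [-0.8, 1.0, 9.5]
width: 0.393
```

jog_arm([
  {"xyz": [0,0,0],"twist": [0,0,0],"grip": 1},
  {"xyz": [0,0,0],"twist": [0,0,0],"grip": -1},
  {"xyz": [0,0,0],"twist": [0,0,0],"grip": -1},
  {"xyz": [0,0,0],"twist": [0,0,0],"grip": -1},
  {"xyz": [0,0,0],"twist": [0,0,0],"grip": -1},
])

```text
clock: 5.58
position: [0.5549, -0.2811, 0.1397]
ee_rot: [-3.119, -0.376, 0.001]
force: [0.7, -0.4, 0.7]
width: 0.77
```

jog_arm([
  {"xyz": [0,0,-0.3],"twist": [0,0,0],"grip": -1},
  {"xyz": [0,0,-1],"twist": [0,0,0],"grip": -1},
  {"xyz": [0,0,-1.8],"twist": [0,0,0],"grip": -1},
  {"xyz": [0,-0.9,-2.2],"twist": [0,0,0],"grip": 1},
  {"xyz": [0,-1.8,-2.2],"twist": [0,0,0],"grip": 1},
])

```text
clock: 6.2
position: [0.5305, -0.1757, 0.2756]
ee_rot: [3.117, 0.374, 0.009]
force: [1.2, 1.4, -0.8]
width: 0.826
```

Run:
```python
from h import *
to(.4,.284,.25,-21.5)
im=arm.get_image('top');roi=(360,230,460,325);cv2.imwrite('pics/top2.png',im)
B=blobs(im,(105,120,50),(125,255,255),roi);G=blobs(im,(45,100,40),(80,255,255),roi)
for b in B:print('b',b[0].round(1),b[1],onz('top',b[0],.16).round(4))
for b in G:print('g',b[0].round(1),b[1],onz('top',b[0],.093).round(4))
# dial box corners-> clear cover outlines; hinge etc. from bar
a=np.array([.5303,.2852]);b=np.array([.4940,.1930]);y=(a-b)/np.linalg.norm(a-b);x=np.array([y[1],-y[0]]);m=(a+b)/2
print('yaw',np.degrees(np.arctan2(x[1],x[0])),'len',np.linalg.norm(a-b),'hinge',m+.12*x,'c',m+.04*x,'dial',onz('top',(227.9,259.5),.07))
```

```text
pos [ 0.5305 -0.1757  0.2756] yaw 13.7 F [ 1.2  1.4 -0.8] w 0.826 t 6.2
xyz [-0.304 -7.96   0.405] twist [ 0.005 -0.034  3.518]
yaw -21.490022446076985 len 0.09908849580047122 hinge [0.62380777 0.1951393 ] c [0.54936926 0.22444643] dial [0.53929629 0.22464922 0.07      ]
```

```bash
python3 -c "
from h import *
to(.4656,.2574,.2756,-21.5)"
```

```text
pos [ 0.5289 -0.1668  0.2747] yaw 14.2 F [-1.8  7.9 -1.8] w 0.785 t 6.25
xyz [ 0.707 -7.113  0.008] twist [-0.022 -0.016  3.567]
```

jog_arm([
  {"xyz": [0,-0.9,0],"twist": [0,0,0],"grip": 1},
  {"xyz": [0.1,-1.8,0],"twist": [0,0,0.5],"grip": 1},
  {"xyz": [0.2,-2.7,0],"twist": [0,0,1.3],"grip": 1},
  {"xyz": [0.3,-3.6,0],"twist": [0,0,2.1],"grip": 1},
  {"xyz": [0.4,-4.5,0],"twist": [0,0,2.8],"grip": 1},
])

```text
clock: 6.88
position: [0.4884, 0.0932, 0.2733]
ee_rot: [-3.116, 0.396, -0.003]
force: [0.4, -0.6, 0.3]
width: 0.247
```

```bash
python3 -c "
from h import *
to(.4656,.2574,.2756,-21.5)"
```

```text
pos [0.4884 0.0932 0.2733] yaw -14.5 F [ 0.4 -0.6  0.3] w 0.247 t 6.88
xyz [-1.052 -2.555 -0.039] twist [-0.004 -0.009  0.701]
```

jog_arm([
  {"xyz": [-0.4,-0.9,0],"twist": [0,0,0.4],"grip": 1},
  {"xyz": [-0.8,-1.7,0],"twist": [0,0,0.7],"grip": 1},
  {"xyz": [-1.05,-2.4,0],"twist": [0,0,0.7],"grip": 1},
  {"xyz": [-1.05,-2.55,0],"twist": [0,0,0.7],"grip": 1},
  {"xyz": [-1.05,-2.55,0],"twist": [0,0,0.7],"grip": 1},
])

```text
clock: 7.5
position: [0.4655, 0.2553, 0.2725]
ee_rot: [3.088, -0.578, 0.001]
force: [-0.1, -0.0, -0.1]
width: 0.01
```

Run:
```python
from h import *
im=arm.get_image('top');roi=(360,230,460,325);cv2.imwrite('pics/top3.png',im)
B=blobs(im,(105,120,50),(125,255,255),roi);G=blobs(im,(45,100,40),(80,255,255),roi)
for b in B:print('b',b[0].round(1),b[1],onz('top',b[0],.16).round(4))
for b in G:print('g',b[0].round(1),b[1],onz('top',b[0],.093).round(4))
H=np.array([.6238,.1951]);u=np.array([.9305,-.3663])
to(*(H-.17*u),.155,-21.5)
for th in(0,.2,.4,.6,.8,1.,1.15,1.25):
    c,s=np.cos(th),np.sin(th);bx=-.12*c+.11*s;bz=.055+.12*s+.11*c
    print(th,'rel start (units): x',round((bx-.015+.17)/.06,2),'z',round(-(bz-.165)/.06,2))
```

```text
b [425.1 256.6] 99 [ 0.554  -0.2784  0.16  ]
g [434.8 254.9] 34 [ 0.5631 -0.3159  0.093 ]
pos [0.4656 0.2542 0.2723] yaw -21.3 F [ 0.1 -0.5  0.5] w 0.006 t 7.55
xyz [-0.02  -0.049  1.955] twist [ 0.003 -0.004  0.02 ]
0 rel start (units): x 0.58 z -0.0
0.2 rel start (units): x 0.99 z -0.36
0.4 rel start (units): x 1.46 z -0.63
0.6 rel start (units): x 1.97 z -0.81
0.8 rel start (units): x 2.51 z -0.88
1.0 rel start (units): x 3.05 z -0.84
1.15 rel start (units): x 3.44 z -0.74
1.25 rel start (units): x 3.69 z -0.64
```

The lever is 32.5 mm from the green disc, so it is home. Now I'll lower the closed fingers behind the bar and push along its arc.

jog_arm([
  {"xyz": [0,-0.05,0.7],"twist": [0,0,0],"grip": 1},
  {"xyz": [0,-0.05,1.4],"twist": [0,0,0],"grip": 1},
  {"xyz": [0,-0.05,1.95],"twist": [0,0,0],"grip": 1},
  {"xyz": [0,-0.05,1.95],"twist": [0,0,0],"grip": 1},
])

```text
clock: 8.05
position: [0.4654, 0.2554, 0.1533]
ee_rot: [3.083, -0.582, -0.005]
force: [0.5, -0.5, -0.5]
width: 0.005
```

jog_arm([
  {"xyz": [0.3,0,0],"twist": [0,0,0],"grip": 1},
  {"xyz": [0.58,0,0],"twist": [0,0,0],"grip": 1},
  {"xyz": [0.8,0,-0.2],"twist": [0,0,0],"grip": 1},
  {"xyz": [1.0,0,-0.36],"twist": [0,0,0],"grip": 1},
  {"xyz": [1.2,0,-0.5],"twist": [0,0,0],"grip": 1},
])

```text
clock: 8.68
position: [0.5349, 0.2315, 0.1861]
ee_rot: [-3.087, 0.58, -0.002]
force: [-0.6, 1.1, -0.6]
width: 0.004
```

```bash
python3 -c "
from h import *
to(.5,.2,.2,-21.5)
cv2.imwrite('pics/s4.png',arm.get_image('scene')[60:300,240:560])"
```

```text
pos [0.5349 0.2315 0.1861] yaw -21.3 F [-0.6  1.1 -0.6] w 0.004 t 8.68
xyz [-0.351  0.7   -0.233] twist [-0.005 -0.007  0.022]
```

View pics/s4.png

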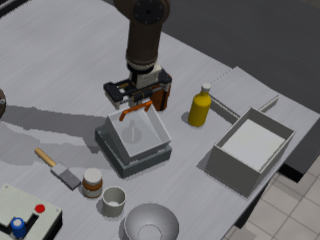

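The picture shows the bar at (135,110) in front of the fingers with the cover tipping up, so I'll continue along the arc.

jog_arm([
  {"xyz": [0.26,0,-0.13],"twist": [0,0,0],"grip": 1},
  {"xyz": [0.52,0,-0.24],"twist": [0,0,0],"grip": 1},
  {"xyz": [0.78,0,-0.31],"twist": [0,0,0],"grip": 1},
  {"xyz": [1.04,0,-0.36],"twist": [0,0,0],"grip": 1},
  {"xyz": [1.31,0,-0.38],"twist": [0,0,0],"grip": 1},
])

```text
clock: 9.35
position: [0.6077, 0.2031, 0.2077]
ee_rot: [3.088, -0.579, 0.0]
force: [-0.3, 1.4, 1.0]
width: 0.007
```

jog_arm([
  {"xyz": [0.27,0,0],"twist": [0,0,0],"grip": 1},
  {"xyz": [0.54,0,0.03],"twist": [0,0,0],"grip": 1},
  {"xyz": [0.8,0,0.05],"twist": [0,0,0],"grip": 1},
  {"xyz": [1.0,0,0.05],"twist": [0,0,0],"grip": 1},
  {"xyz": [1.2,0,0.05],"twist": [0,0,0],"grip": 1},
])

```text
clock: 9.98
position: [0.6743, 0.1773, 0.2046]
ee_rot: [3.088, -0.579, -0.0]
force: [0.6, 0.0, -0.3]
width: 0.004
```

```bash
python3 -c "
from h import *
to(.5,.2,.2,-21.5)
cv2.imwrite('pics/s5.png',cv2.resize(arm.get_image('scene')[60:300,240:560],None,fx=2,fy=2))"
```

```text
pos [0.6743 0.1773 0.2046] yaw -21.2 F [ 0.6  0.  -0.3] w 0.004 t 9.97
xyz [-2.845  0.7    0.078] twist [0.001 0.001 0.026]
```

View pics/s5.png

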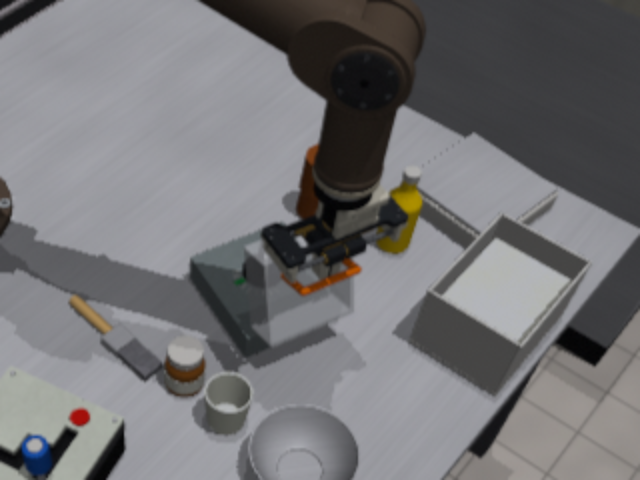

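The cover at (300,290) is past upright with the bar ahead of the fingers. I'll lift straight up and move back to look at the dial.

jog_arm([
  {"xyz": [0,0,-0.7],"twist": [0,0,0],"grip": 1},
  {"xyz": [0,0,-1.4],"twist": [0,0,0],"grip": -1},
  {"xyz": [-0.9,0,-1.4],"twist": [0,0,0],"grip": -1},
  {"xyz": [-1.9,0,-1.3],"twist": [0,0,0],"grip": -1},
  {"xyz": [-2.9,0,-1.2],"twist": [0,0,0],"grip": -1},
])

```text
clock: 10.65
position: [0.5098, 0.2414, 0.277]
ee_rot: [-3.087, 0.578, -0.001]
force: [0.3, 1.2, -0.3]
width: 0.391
```

jog_arm([
  {"xyz": [-0.5,0,0],"twist": [0,0,0],"grip": -1},
  {"xyz": [-0.5,0,0],"twist": [0,0,0],"grip": -1},
  {"xyz": [-0.5,0,0],"twist": [0,0,0],"grip": -1},
])

```text
clock: 11.02
position: [0.4845, 0.251, 0.2771]
ee_rot: [-3.087, 0.58, -0.002]
force: [-0.2, 0.3, 0.6]
width: 0.716
```

Run:
```python
from h import *
to(.539,.2246,.09)
s=arm.observe();Tw=np.eye(4);Tw[:3,:3]=R.from_rotvec(s['ee_rot']).as_matrix();Tw[:3,3]=s['position']
im=arm.get_image('wrist');cv2.imwrite('pics/w6.png',im);np.save('T6.npy',Tw@arm.camera_params('wrist')['T_tool_cam'])
cv2.imwrite('pics/s6.png',arm.get_image('scene')[60:300,240:560])
```

```text
pos [0.4845 0.251  0.2771] yaw -21.3 F [-0.2  0.3  0.6] w 0.716 t 11.03
xyz [1.003 0.081 3.119] twist None
```

View pics/w6.png

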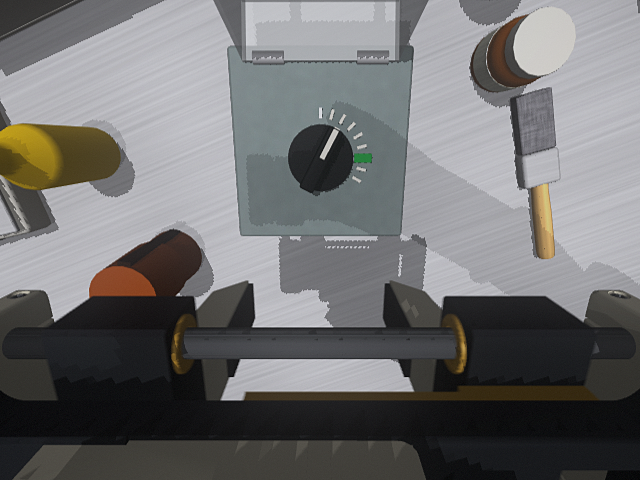

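View pics/s6.png

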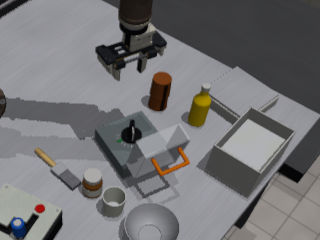

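The wrist view shows the cover open, the dial disc at (321,158), its pointer running from (322,158) to (337,130), and the green mark at (362,158). I'll measure the dial from it.

Run:
```python
from h import *
im=cv2.imread('pics/w6.png');T=np.load('T6.npy')
D=max(blobs(im,(0,0,0),(180,255,60),(270,110,370,205),200),key=lambda b:b[1]);print('disc',D)
W=[b for b in blobs(im,(0,0,150),(180,60,255),(300,105,372,195),5)]
for b in W:print(b[0].round(1),b[1])
w=max(W,key=lambda b:b[1]);r=cv2.boxPoints(w[2]);print(r.round())
P=np.array([onz('wrist',q,.101,T)[:2] for q in r]);i=np.argsort(r[:,1]);far=P[i[:2]].mean(0);near=P[i[2:]].mean(0);d=far-near
print('far',far,'near',near,'len',np.linalg.norm(d),'ang',np.degrees(np.arctan2(d[1],d[0])),'dial rad',np.radians(-21.5)-np.arctan2(d[1],d[0]))
g=blobs(im,(45,80,60),(85,255,255),(340,140,380,180))[0];gm=onz('wrist',g[0],.055,T)
for uv in((321,158),D[0]):
  c=onz('wrist',uv,.065,T);print('c',c,'green ang in box',np.degrees(np.arctan2(*(gm-c)[[1,0]]))+21.5, np.linalg.norm((gm-c)[:2]),'far-c',np.linalg.norm(far-c[:2]), 'angle c->far',np.degrees(np.arctan2(*(far-c[:2])[::-1])))
```

```text
disc (array([319.71022032, 159.12209302]), np.int32(3268), ((320.6000061035156, 158.20004272460938), (67.08203887939453, 64.39875793457031), 63.43495178222656))
[320.  112.5] 36
[331.4 114. ] 31
[341.9 118.5] 31
[350.9 126. ] 32
[337.2 128. ] 6
[328.8 143.6] 162
[357.6 135.4] 29
[361.4 146.2] 30
[360.7 168.7] 26
[356.1 178.9] 26
[[320. 157.]
 [334. 129.]
 [338. 131.]
 [324. 159.]]
far [0.55902545 0.20581295] near [0.54091014 0.22620832] len 0.027278857596409294 ang -48.38830205387792 dial rad 0.4692894011109235
c [0.53934811 0.22737743 0.065     ] green ang in box -89.81461710519716 0.043233418244264805 far-c 0.02919288926439233 angle c->far -47.61991674726739
c [0.538791   0.22899703 0.065     ] green ang in box -88.38995227575333 0.04455349758157649 far-c 0.030772305907448436 angle c->far -48.88640094908853
```

```bash
python3 -c "
from h import *
print(np.round(arm.observe()['joints'],3))
to(.5395,.227,.155,-48.4)"
```

```text
[-0.372  0.293 -0.263  1.694  0.082  1.165 -2.6  ]
pos [0.4847 0.2507 0.2767] yaw -21.3 F [-0.6  0.4 -0.3] w 0.806 t 11.12
xyz [0.993 0.036 2.028] twist [-0.    -0.003  2.706]
```

jog_arm([
  {"xyz": [0.3,0,0],"twist": [0,0,-1],"grip": -1},
  {"xyz": [0.6,0,0],"twist": [0,0,-2],"grip": -1},
  {"xyz": [0.99,0.04,0],"twist": [0,0,-3],"grip": -1},
  {"xyz": [0.99,0.04,0],"twist": [0,0,-4],"grip": -1},
  {"xyz": [0.99,0.04,0],"twist": [0,0,-5],"grip": -1},
])

```text
clock: 11.75
position: [0.5393, 0.2266, 0.2762]
ee_rot: [3.042, 0.785, -0.001]
force: [-0.1, -0.9, -0.7]
width: 1.001
```

jog_arm([
  {"xyz": [0,0,0],"twist": [0,0,-1],"grip": -1},
  {"xyz": [0,0,0],"twist": [0,0,-2],"grip": -1},
  {"xyz": [0,0,0],"twist": [0,0,-3],"grip": -1},
  {"xyz": [0,0,0],"twist": [0,0,-4],"grip": -1},
  {"xyz": [0,0,0],"twist": [0,0,-5],"grip": -1},
])

```text
clock: 12.38
position: [0.5391, 0.2268, 0.2763]
ee_rot: [-2.424, -1.998, 0.001]
force: [-0.6, 0.1, 0.2]
width: 1.0
```

jog_arm([
  {"xyz": [0,0,0],"twist": [0,0,-1],"grip": -1},
  {"xyz": [0,0,0],"twist": [0,0,-2],"grip": -1},
  {"xyz": [0,0,0],"twist": [0,0,-3],"grip": -1},
  {"xyz": [0,0,0],"twist": [0,0,-4],"grip": -1},
  {"xyz": [0,0,0],"twist": [0,0,-5],"grip": -1},
])

```text
clock: 13.0
position: [0.5391, 0.2267, 0.2763]
ee_rot: [-1.353, -2.835, 0.0]
force: [-0.6, -0.3, -0.5]
width: 1.004
```

```bash
python3 -c "
from h import *
print(np.round(arm.observe()['joints'],3))
to(.5395,.227,.083,131.6)"
```

```text
[ 0.045  0.451 -0.775  1.571  0.326  1.254 -0.103]
pos [0.5391 0.2267 0.2763] yaw 129.0 F [-0.6 -0.3 -0.5] w 1.004 t 13.0
xyz [-2.000e-03  9.000e-03  3.222e+00] twist [-0.002 -0.002 -0.263]
```

jog_arm([
  {"xyz": [0,0,0.9],"twist": [0,0,-0.26],"grip": -1},
  {"xyz": [0,0,1.8],"twist": [0,0,-0.26],"grip": -1},
  {"xyz": [0,0,2.6],"twist": [0,0,-0.26],"grip": -1},
  {"xyz": [0,0,3.1],"twist": [0,0,-0.26],"grip": -1},
  {"xyz": [0,0,3.2],"twist": [0,0,-0.26],"grip": -1},
])

```text
clock: 13.62
position: [0.5377, 0.2262, 0.0824]
ee_rot: [-1.295, -2.859, 0.005]
force: [-1.2, 0.8, 0.6]
width: 0.999
```

jog_arm([
  {"xyz": [0,0,0],"twist": [0,0,0],"grip": 1},
  {"xyz": [0,0,0],"twist": [0,0,0],"grip": 1},
  {"xyz": [0,0,0],"twist": [0,0,0],"grip": 1},
  {"xyz": [0,0,0],"twist": [0,0,0],"grip": 1},
  {"xyz": [0,0,0],"twist": [0,0,0],"grip": 1},
], force=15)

```text
clock: 14.25
position: [0.5382, 0.2277, 0.085]
ee_rot: [1.294, 2.862, 0.0]
force: [-0.0, 0.7, 0.3]
width: 0.505
```

jog_arm([
  {"xyz": [0,0,0],"twist": [0,0,0],"grip": 1},
  {"xyz": [0,0,0],"twist": [0,0,0],"grip": 1},
  {"xyz": [0,0,0],"twist": [0,0,0],"grip": 1},
  {"xyz": [0,0,0],"twist": [0,0,0],"grip": 1},
  {"xyz": [0,0,0],"twist": [0,0,0],"grip": 1},
], force=15)

```text
clock: 14.88
position: [0.539, 0.2286, 0.0849]
ee_rot: [1.293, 2.862, 0.004]
force: [4.8, 3.0, -4.8]
width: 0.149
```

```bash
python3 -c "
from h import *
to(.5395,.227,.083,68.5)"
```

```text
pos [0.539  0.2286 0.0849] yaw 131.4 F [ 4.8  3.  -4.8] w 0.149 t 14.88
xyz [-0.025 -0.012  0.031] twist [ 0.012 -0.009  6.286]
```

Gripped: a width of 0.149 is 14 mm, the bar's thickness. Now I'll turn it clockwise by about 63°.

jog_arm([
  {"xyz": [0,0,0],"twist": [0,0,0.8],"grip": 1},
  {"xyz": [0,0,0],"twist": [0,0,1.6],"grip": 1},
  {"xyz": [0,0,0],"twist": [0,0,2.4],"grip": 1},
  {"xyz": [0,0,0],"twist": [0,0,3.2],"grip": 1},
  {"xyz": [0,0,0],"twist": [0,0,4],"grip": 1},
])

```text
clock: 15.5
position: [0.5395, 0.2288, 0.0849]
ee_rot: [2.2, 2.243, 0.005]
force: [6.0, 4.6, -6.2]
width: 0.151
```

jog_arm([
  {"xyz": [0,0,0],"twist": [0,0,0.8],"grip": 1},
  {"xyz": [0,0,0],"twist": [0,0,1.6],"grip": 1},
  {"xyz": [0,0,0],"twist": [0,0,2.3],"grip": 1},
  {"xyz": [0,0,0],"twist": [0,0,2.3],"grip": 1},
  {"xyz": [0,0,0],"twist": [0,0,2.3],"grip": 1},
])

```text
clock: 16.12
position: [0.5397, 0.2287, 0.0848]
ee_rot: [2.599, 1.765, 0.006]
force: [7.0, 3.4, -6.6]
width: 0.154
```

```bash
python3 -c "
from h import *
to(.5395,.227,.083,68.5)"
```

```text
pos [0.5397 0.2287 0.0848] yaw 68.4 F [ 7.   3.4 -6.6] w 0.154 t 16.12
xyz [-0.028  0.007  0.031] twist [ 0.012 -0.017 -0.014]
```

Release, lift, and move back towards the base for a check.

jog_arm([
  {"xyz": [0,0,0],"twist": [0,0,0],"grip": -1},
  {"xyz": [0,0,0],"twist": [0,0,0],"grip": -1},
  {"xyz": [0,0,0],"twist": [0,0,0],"grip": -1},
  {"xyz": [0,0,-0.3],"twist": [0,0,0],"grip": -1},
  {"xyz": [0,0,-1],"twist": [0,0,0],"grip": -1},
])

```text
clock: 16.75
position: [0.537, 0.2271, 0.1449]
ee_rot: [-2.598, -1.765, 0.005]
force: [0.8, 0.2, 0.6]
width: 0.648
```

jog_arm([
  {"xyz": [0,0,-0.8],"twist": [0,0,0],"grip": -1},
  {"xyz": [0,0,-1.6],"twist": [0,0,0],"grip": -1},
  {"xyz": [0,0,-2.2],"twist": [0,0,0],"grip": -1},
  {"xyz": [-0.5,0.7,-2.2],"twist": [0,0,0],"grip": -1},
  {"xyz": [-0.9,1.5,-2.2],"twist": [0,0,0],"grip": -1},
])

```text
clock: 17.38
position: [0.6021, 0.144, 0.2794]
ee_rot: [2.596, 1.767, 0.004]
force: [0.6, -0.4, 0.2]
width: 0.997
```

jog_arm([
  {"xyz": [-0.4,-0.7,0],"twist": [0,0,0],"grip": -1},
  {"xyz": [-0.8,-1.4,0],"twist": [0,0,0],"grip": -1},
  {"xyz": [-1,-2.1,0],"twist": [0,0,0],"grip": -1},
  {"xyz": [-1,-2.8,0],"twist": [0,0,0],"grip": -1},
  {"xyz": [-1,-2.8,0],"twist": [0,0,0],"grip": -1},
])

```text
clock: 18.0
position: [0.421, 0.1518, 0.2783]
ee_rot: [2.595, 1.769, 0.002]
force: [0.4, -0.2, 0.5]
width: 0.999
```

Run:
```python
from h import *
to(.5,.2,.2)
t=arm.get_image('top');s=arm.get_image('scene');cv2.imwrite('pics/t9.png',t);cv2.imwrite('pics/s9.png',s)
roi=(360,230,460,325)
for n,lo,hi,z in(('b',(105,120,50),(125,255,255),.16),('g',(45,100,40),(80,255,255),.093)):
  for b in blobs(t,lo,hi,roi):print(n,b[0].round(1),b[1],onz('top',b[0],z).round(4))
cv2.imwrite('pics/c9.png',np.hstack([cv2.resize(t[90:330,100:500],(500,300),interpolation=2),cv2.resize(s[140:240,315:415],(300,300),interpolation=2)]))
```

```text
pos [0.421  0.1518 0.2783] yaw 68.6 F [ 0.4 -0.2  0.5] w 0.999 t 18.0
xyz [1.228 0.931 1.307] twist None
b [425.1 256.6] 98 [ 0.5542 -0.2785  0.16  ]
g [434.8 254.9] 34 [ 0.5631 -0.3159  0.093 ]
```

View pics/c9.png

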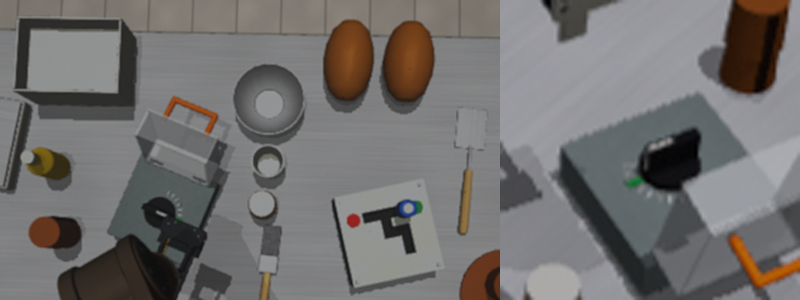

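The crop shows the cover open, the lever beside green, and the dial apparently towards green. I'll measure the pointer from the wrist camera.

Run:
```python
from h import *
s=arm.observe();Tw=np.eye(4);Tw[:3,:3]=R.from_rotvec(s['ee_rot']).as_matrix();Tw[:3,3]=s['position']
im=arm.get_image('wrist');p=arm.camera_params('wrist');T=Tw@p['T_tool_cam']
def proj(P):
    q=np.linalg.inv(T)@np.r_[P,1];q=p['mtx']@q[:3];return q[:2]/q[2]
c=np.array([.539,.2275]);a=proj(np.r_[c,.101]);print('axis px',a)
x,y=a.astype(int);roi=(max(x-70,0),max(y-70,0),x+70,y+70)
W=blobs(im,(0,0,140),(180,70,255),roi,20)
for b in W:print(b[0].round(1),b[1],b[2][1])
w=min([b for b in W if b[1]>60],key=lambda b:np.hypot(*(b[0]-a)));r=cv2.boxPoints(w[2])
P=np.array([onz('wrist',q,.101,T)[:2] for q in r]);e=[np.linalg.norm(P[1]-P[0]),np.linalg.norm(P[2]-P[1])]
d=P[1]-P[0] if e[0]>e[1] else P[2]-P[1]
if d@(P.mean(0)-c)<0:d=-d
print('len',e,'mid-c',P.mean(0)-c,'dial',(np.radians(-21.5)-np.arctan2(d[1],d[0])))
m=P.mean(0)-c;print('via centre',np.radians(-21.5)-np.arctan2(m[1],m[0]))
y0,x0=max(y-90,0),max(x-120,0);cv2.imwrite('pics/w10.png',cv2.resize(im[y0:y+90,x0:x+120],None,fx=2.5,fy=2.5))
```

```text
axis px [408.73973788  96.45249211]
[408.  114.4] 182 (5.414775371551514, 33.34362030029297)
[442.1 100.3] 35 (3.0, 10.0)
[439.5 112.5] 32 (9.45888900756836, 3.152963161468506)
[434.2 123.9] 32 (9.391485214233398, 3.130495071411133)
[426.3 133.2] 33 (9.34669303894043, 3.456996202468872)
[374.2 141. ] 30 (2.683281421661377, 10.28591251373291)
[417.  140.6] 34 (9.391485214233398, 3.1304948329925537)
[384.2 145.5] 28 (2.5298221111297607, 9.486830711364746)
[406.5 145. ] 31 (10.357135772705078, 2.794782876968384)
len [np.float64(0.02760898269693529), np.float64(0.004747733615925817)] mid-c [-0.00506331 -0.01408196] dial 1.5770837451226556
via centre 1.5407167099162036
```

View pics/w10.png

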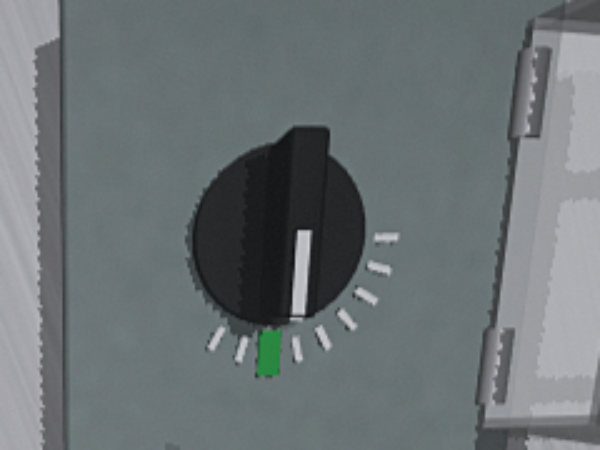

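The pointer is parallel to the green mark, offset only by parallax, and the dial reads about 1.54 to 1.58 rad. I'll hand in.

```bash
python3 -c "
from h import *
print(arm.sign_off())"
```

```text
the job is handed in; nothing more can be done
None
```

The mixer is ready and I handed the job in after about 18 s of robot time; the sign-off gives no verdict.

- **Lever:** I grasped it and moved it along the slot into the end notch beside the green disc, never into the red one. Before the cover was pushed it measured about 32 mm from the green disc's centre (limit 37), and the final top view showed it unmoved. The lever now partly hides the disc, so that distance uses the disc's position from the first picture.
- **Cover:** I pushed the bar along its arc until the cover fell back. The last pictures show it standing open by itself; I judged this by eye and did not measure the angle.
- **Dial:** I gripped the bar and turned it clockwise by 63°. The wrist view gave 1.58 rad from the pointer's direction and 1.54 rad through the dial's centre, both within 1.44 to 1.70.
- **Bystanders and gripper:** By eye, the bystanders in the last pictures stand where they were; I did not measure them. The gripper was clear of everything and the force reading was near zero.

One move call was refused because it had no grip values. Nothing moved, and I resent it. The top and wrist cameras disagreed by 2 to 3 mm on the gate, within the slot's play.

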